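Slide the cutting board out over the bowl

TASK

The thin white cutting board lies flat on the thick wooden block. With the fingertips, push it across the block towards the porcelain bowl until it sticks out over the bowl, with the red line nearer the bowl right above the block's edge and the board square to that edge. Keep the board flat on the block all the time, never pick it up, leave everything else where it stands, and take the hand away at the end.

Things in the scene. Friction and masses are not known exactly. Their poses are not given: they have to be found in the camera images.
- block: Thick wooden block, fixed to the counter and immovable: 200 mm (its x) by 260 mm (its y) by 50 mm high, plain flat top at z = 50 mm. Origin: centre of its underside. Its yaw is within 0.3 rad of the world axes. The bowl stands beside either its +y edge or its -y edge; the sieve is beside the other.
- block_left_edge (a point): Middle of the block's top edge on its +y side (130 mm from the block's centre, 50 mm high).
- block_right_edge (a point): Middle of the block's top edge on its -y side.
- board: Thin loose white plastic cutting board, a rectangle 120 mm (its x) by 160 mm (its y), 8 mm thick, about 0.18 kg (0.13 to 0.25), lying flat on top of the block, up to 0.22 rad out of line with it. Slides by friction and stays where it is left. Two red lines 4 mm wide run right across its width (along its x), each 35 mm from the middle, i.e. 45 mm in from each short end. Origin: centre of its underside; its y runs from the right end to the left end.
- board_left_line (a point): Middle of the red line on the board's +y half, on its top face (35 mm from the centre). This line counts when the bowl is on the block's +y side.
- board_right_line (a point): Middle of the red line on the board's -y half, on its top face. This line counts when the bowl is on the block's -y side.
- board_left_end (a point): Middle of the board's short edge at its +y end, on its top face (80 mm from the centre).
- board_right_end (a point): Middle of the board's short edge at its -y end, on its top face.
- bowl: Loose white porcelain bowl, 120 mm across, 40 mm high (lower than the block's top), standing on the counter about 12 to 20 mm clear of the block's +y or -y side. Origin: centre of its underside. Must stay put.
- sieve: Loose aluminium sieve, 116 mm across and 36 mm high, with a bar handle (39 mm at its highest, reaching 155 mm from the centre along its x), standing beside the opposite side of the block. Origin: centre of its underside. Must stay put.
- pounder: Loose dark wooden pounder standing upright behind the block (far from the robot), 187 mm tall, foot 60 mm across. Origin: centre of its underside. Must stay put.
- tongs: Loose steel tongs lying on the counter on the right of the block, 250 mm long (along its y), 60 mm wide, 12 mm high. Origin: about its middle, at the underside. Must stay put.
- jar: Loose amber glass jar with a yellow cap, 66 mm across, 100 mm high, on the left of the counter. Origin: centre of its underside. Must stay put.
- tin: Loose tin with a blue band, 70 mm across, 90 mm high, on the right of the counter. Origin: centre of its underside. Must stay put.

How it is judged (in metres and radians):
At the end, for the whole second after the job is handed in: Red line nearer the bowl within 7 mm of above the block's edge there; board within 0.12 rad of square to it, its end's middle within 60 mm of the bowl's centre seen from above; flat and still on the block; bowl, sieve, pounder, tongs, jar, tin within 20 mm of their start (((y of bowl in the frame of block above 0 m and y of board_left_line in the frame of block between 0.123 and 0.137 m and horizontal distance between board_left_end and bowl below 0.06 m) or (y of bowl in the frame of block below 0 m and y of board_right_line in the frame of block between -0.137 and -0.123 m and horizontal distance between board_right_end and bowl below 0.06 m)) and angle between the y axis of board and the y axis of block, either way round below 0.12 rad and angle between board's own z axis and vertical below 0.03 rad and height (world z) of board between 0.047 and 0.053 m and linear speed of board below 0.01 m/s and distance of each of bowl, sieve, pounder, tongs, jar, tin from where it was at the start of the episode below 0.02 m); the robot touches nothing.
It fails at once if the board is lifted off the block or tipped (more than 8 mm up or 0.12 rad) (height (world z) of board above 0.058 m or angle between board's own z axis and vertical above 0.12 rad).
It fails at once if the board slips off the block (height (world z) of board below 0.04 m).
It fails at once if another thing is moved by more than 20 mm (distance of any of bowl, sieve, pounder, tongs, jar, tin from where it was at the start of the episode above 0.02 m).
It fails at once if another thing is tipped (angle between any of bowl, sieve, pounder, tongs, jar, tin's own z axis and vertical above 0.25 rad).
It also fails if it takes over 48 s, if anything falls off the work surface, if the arm or the gripper's body presses on something with over 40 N, if the wrist force passes 120 N, or if a joint passes its speed limit or range.

ROBOT

A 6-joint arm with a two-finger parallel gripper is mounted at the origin on the work surface. World frame = base frame: x ahead of the robot, y to its left, z up, the work surface at z = 0. Lengths are in mm, angles in rad, forces in N, time in s.
With the tool pointing down it reaches from about 350 to 875 mm from the base axis. Payload 4.2 kg.
Tool frame: the origin (TCP) lies at the very end of the fingers, on their centre line; the grasp point (between the pads) lies 19 mm behind it; z points along the fingers, y is the direction in which the jaws open and shut (so a half turn about z gives the same grasp; the last joint's range is limited). The gripper opens to 85 mm and grips with 20 to 120 N. Pads are 22 mm wide; open, the fingers measure 114 mm over their backs; the gripper's body (76 mm by 85 mm) begins 54 mm behind the grasp point. The pads swing forward as they close: fully open they stand 13 mm farther back than shut.
Start: joints at [1.483, 0.385, 0.008, 0, -1.194, -0.259], TCP at [212.398, 587.781, 231.312] pointing down, gripper open.
Joint ranges: [-3.14, 3.14], [-1.21, 2.06], [-1.07, 1.41], [-3.16, 2.05], [-2.99, -0.16], [-3.1, 3.1]. Speed limits (rad/s): [2.79, 2.79, 3.14, 3.14, 3.14, 3.14].

INTERFACE

Orientations are given as a unit quaternion [x, y, z, w].
In Python, from bench import read_state, get_image, camera_params, job_done gives the robot as it stands.
- The arm moves only by the tool send_rows, never from a script. Its arguments are lists of equal length, an entry for each row: "translation": the shift along the tool's x, y, z in m, a list of three; "yaw": the turn about the tool's z in degrees; "fingers": the closure in counts, from 0 (fully open) to 255 (shut). A call has 1 to 12 rows; each row is the pose to reach, as a shift and turn from the pose measured when the call began, along the tool's axes at that moment; what a row does not reach only later rows make up. A row lasts 1/10 s, in which the tool goes at most 50 mm and 8.59 degrees, less where a joint would pass 70% of its speed; a pose out of reach is approached as far as the arm can. A call with a gripper value outside its range is refused whole. The fingers move at their own pace and stop on an object; the grip force is fixed at half the most. Time passes only in rows, so rows that repeat a pose let the fingers close. It gives the time, the measured TCP pose, the force and the opening at its end, in the units of the state.
- read_state(): the state, without advancing time (a new reading comes with each control period).
- get_image(name): name is "scene" or "top" or "wrist"; returns the picture (420x560x3 uint8, blue, green, red); there is no depth.
- camera_params(name): a dict with "mtx" (3x3 intrinsics, pixels), "rvec" (rotation vector, rad) and "tvec" (3), from world to camera coordinates, as OpenCV has them; the wrist camera has in their place "tool_from_camera" (4x4, takes a point from camera to tool coordinates, whose origin is the TCP and whose axes are the flange's). Camera axes: x right, y down, z forward; pixel columns grow to the right and rows downward; lengths in mm; the calibration is good to about 2 mm. A picture is of the moment at which its call begins: read the wrist's pose just before it. camera_params takes no time and is no camera call.
- job_done(): hands the job in, once; it reports no verdict.
The state is a dict: "clock": time; "joints": joint angles; "joint_vel": joint speeds; "joint_efforts": joint torques, N m; "position": TCP position; "ee_rot": TCP orientation; "contact_force": force on the tool from outside, world axes, zero at the start; "wrist_torque": the same for the moment, N m; "gripper_width": finger opening in mm.
Only numpy, scipy, OpenCV 4.12 (cv2) and the standard library are available. Lean on these libraries where they do the work, as an engineer would, in place of code of your own. Each camera call takes 0.05 s, during which the arm holds its last target.

## Working session

There is one attempt and no reset: what is moved stays moved. The work goes in short steps, Python scripts to look and compute and a tool call to move; the robot and the scene stay as the last step left them, time stands still between calls to the robot, and variables do not carry over. Pictures are saved under pics/ and viewed, and the job is handed in when it is done.

Besides the shell and the picture viewer there is one more tool, called as name(argument=value, ...), one argument or row to a line, values as JSON. send_rows: Moves the arm, as the interface text tells. Its arguments: {"type":"object","properties":{"translation":{"type":"array","items":{"type":"array","items":{"type":"number"}}},"yaw":{"type":"array","items":{"type":"number"}},"fingers":{"type":"array","items":{"type":"number"}}},"required":["translation","yaw","fingers"]}

```bash
mkdir -p pics; ls; python3 - <<'E'
from bench import *
import cv2
s=read_state();print(s['clock'],s['position'],s['ee_rot'],s['contact_force'],s['gripper_width'])
for n in('top','scene'):
    cv2.imwrite(f'pics/{n}0.png',get_image(n));p=camera_params(n);print(n,{k:v for k,v in p.items()})
E
```

```text
pics
0.0 [212.20490326 587.24504096 230.18592847] [ 9.84987070e-01 -1.72624484e-01 -1.39561149e-04  1.11351568e-03] [-0.316166   -0.17027955 -0.34312688] 85.64445581256255
top {'mtx': array([[385.16171489,   0.        , 284.97101019],
       [  0.        , 385.16171489, 202.74122577],
       [  0.        ,   0.        ,   1.        ]]), 'rvec': array([ 1.96840774, -2.24091045,  0.24081818]), 'tvec': array([  63.00839798,  614.91671212, 1074.46540956])}
scene {'mtx': array([[412.91391394,   0.        , 276.42208174],
       [  0.        , 412.91391394, 208.78683531],
       [  0.        ,   0.        ,   1.        ]]), 'rvec': array([ 2.21283441,  1.42323667, -0.42585218]), 'tvec': array([-241.35780877, -429.73620897, 1313.89489361])}
```

View pics/top0.png

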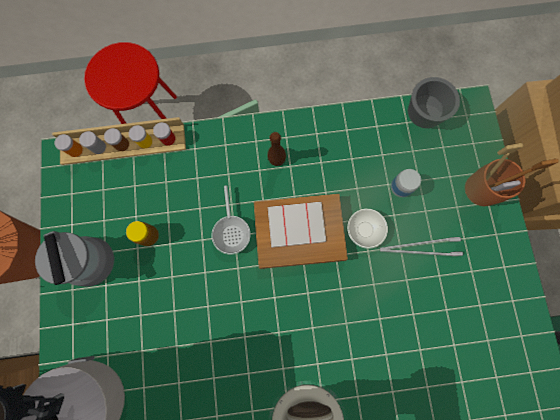

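View pics/scene0.png

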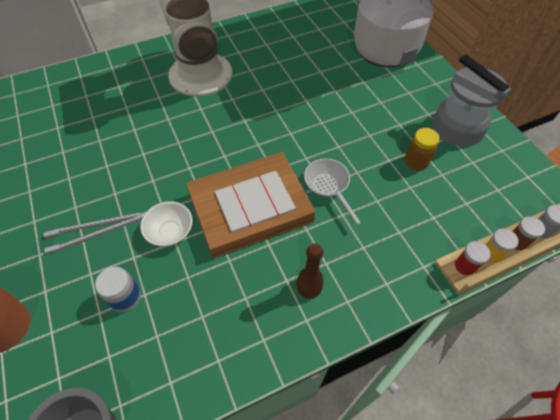

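The top view has the block at about (300,230) and the white board at (297,224) with its red lines near columns 285 and 309. The bowl is at (367,229), on the block's image-right (-y) side, and the sieve is at (231,236). I'll measure these next.

```bash
cat > h.py <<'E'
from bench import *
import cv2, numpy as np
def ray(n,px,z):
    p=camera_params(n);R=cv2.Rodrigues(np.array(p['rvec']))[0];t=np.array(p['tvec']).ravel()
    u=cv2.undistortPoints(np.array(px,float).reshape(-1,1,2),p['mtx'],None).reshape(-1,2)
    d=np.c_[u,np.ones(len(u))]@R; c=-R.T@t
    return c+d*((z-c[2])/d[:,2])[:,None]
def proj(n,P):
    p=camera_params(n)
    return cv2.projectPoints(np.array(P,float).reshape(-1,3),p['rvec'],p['tvec'],p['mtx'],None)[0].reshape(-1,2)
def big(m,near):
    cs=cv2.findContours(m.astype(np.uint8),cv2.RETR_EXTERNAL,cv2.CHAIN_APPROX_NONE)[0]
    return [c for c in cs if cv2.contourArea(c)>150 and cv2.pointPolygonTest(cv2.convexHull(c),near,False)>=0]
def measure(n,img,bpx,bowlpx,blkpx,dbg=None):
    hsv=cv2.cvtColor(img,cv2.COLOR_BGR2HSV);H,S,V=cv2.split(hsv)
    green=(H>55)&(H<95)&(S>80)
    wood=(H>=5)&(H<=22)&(S>80)&(V>60)
    red=((H<6)|(H>172))&(S>80)&(V>80)
    white=(S<60)&(V>120)
    r={}
    bm=cv2.morphologyEx((white|red).astype(np.uint8),cv2.MORPH_CLOSE,np.ones((3,3)))
    for k,m,px,z in(('board',bm,bpx,58),('bowl',white,bowlpx,40)):
        cs=big(m,px)
        c=max(cs,key=cv2.contourArea)
        if k=='bowl': 
            P=ray(n,c.reshape(-1,2),z)[:,:2].astype(np.float32);(x,y),R=cv2.minEnclosingCircle(P);r[k]=(x,y,R)
        else:
            P=ray(n,c.reshape(-1,2),z)[:,:2].astype(np.float32);r[k]=cv2.minAreaRect(P)
    w=(wood|(bm>0)); 
    c=max(big(wood,blkpx),key=cv2.contourArea)
    c=cv2.convexHull(c)
    r['blkpoly']=cv2.approxPolyDP(c,3,True).reshape(-1,2)
    r['blk']=cv2.minAreaRect(ray(n,c.reshape(-1,2),50)[:,:2].astype(np.float32))
    if dbg:
        o=img.copy();cv2.drawContours(o,[c],-1,(255,0,0),1)
        for cc in big(bm,bpx):cv2.drawContours(o,[cc],-1,(0,255,0),1)
        for rr,z in((r['board'],58),(r['blk'],50)):
            pp=proj(n,np.c_[cv2.boxPoints(rr),[z]*4]);cv2.polylines(o,[np.int32(pp)],True,(255,0,255),1)
        x,y=[int(v) for v in blkpx];o=o[max(0,y-100):y+100,max(0,x-130):x+130]
        cv2.imwrite(dbg,cv2.resize(o,None,fx=3,fy=3,interpolation=cv2.INTER_NEAREST))
    return r
E
python3 - <<'E'
from h import *
for n,a in(('top',((297,224),(367,229),(300,230))),('scene',((255,200),(167,225),(250,200)))):
    r=measure(n,cv2.imread(f'pics/{n}0.png'),*a,dbg=f'pics/{n}0d.png')
    print(n);[print(k,v) for k,v in r.items()]
E
```

```text
top
board ((680.5914306640625, 2.068115234375), (1895.719970703125, 1293.712646484375), 82.3360824584961)
bowl (756.4754638671875, -80.9442367553711, 1024.2939453125)
blkpoly [[338 194]
 [345 260]
 [259 267]
 [255 201]]
blk ((534.0401000976562, -49.0286865234375), (260.58367919921875, 201.50941467285156), 87.94200134277344)
scene
board ((437.2178039550781, -97.99615478515625), (1595.2025146484375, 1261.4705810546875), 45.307437896728516)
bowl (267.1900329589844, 55.65862274169922, 869.5095825195312)
blkpoly [[282 152]
 [314 210]
 [312 221]
 [213 257]
 [187 183]]
blk ((547.6088256835938, -51.856689453125), (260.9794006347656, 222.33457946777344), 87.94213104248047)
```

```bash
ls pics
```

```text
scene0.png
scene0d.png
top0.png
top0d.png
```

```bash
python3 - <<'E'
s=open('h.py').read()
s=s[:s.index("    bm=cv2")]+'''    c=max(big(wood,blkpx),key=cv2.contourArea)
    c=cv2.convexHull(c)
    r['blkpoly']=cv2.approxPolyDP(c,3,True).reshape(-1,2)
    r['blk']=cv2.minAreaRect(ray(n,c.reshape(-1,2),50)[:,:2].astype(np.float32))
    poly=np.zeros(img.shape[:2],np.uint8);cv2.drawContours(poly,[c],-1,1,-1)
    bm=cv2.morphologyEx((white|red).astype(np.uint8),cv2.MORPH_CLOSE,np.ones((3,3)))
    roi=poly if roi is None else roi
    bc=cv2.convexHull(max(big((bm>0)&(roi>0),bpx),key=cv2.contourArea))
    r['board']=cv2.minAreaRect(ray(n,bc.reshape(-1,2),58)[:,:2].astype(np.float32))
    wm=cv2.morphologyEx((white).astype(np.uint8)*255,cv2.MORPH_OPEN,cv2.getStructuringElement(2,(7,7)))
    wm[poly>0]=0
    wc=big(wm>0,bowlpx)
    if wc:
        wc=max(wc,key=cv2.contourArea);r['bowl']=cv2.minEnclosingCircle(ray(n,wc.reshape(-1,2),40)[:,:2].astype(np.float32))
    bin_=np.zeros_like(poly);cv2.drawContours(bin_,[bc],-1,1,-1)
    ls=[]
    a2=img.astype(int);rd=((a2[:,:,2]-a2[:,:,1])>25)&(cv2.erode(bin_,np.ones((5,1)))>0)
    N,L,st,_=cv2.connectedComponentsWithStats(rd.astype(np.uint8))
    for i in range(1,N):
        if st[i,4]>25:
            ys,xs=np.where(L==i);w=(a2[:,:,2]-a2[:,:,1])[ys,xs].astype(float)
            P=ray(n,np.c_[xs,ys],58)[:,:2];m=np.average(P,axis=0,weights=w)
            vx,vy,_,_=cv2.fitLine(P.astype(np.float32),2,0,.01,.01).ravel();ls.append((st[i,4],m.round(1),round(float(np.degrees(np.arctan2(vy,vx))),2)))
    r['lines']=ls
    if dbg:
        o=img.copy();cv2.drawContours(o,[c],-1,(255,0,0),1);cv2.drawContours(o,[bc],-1,(0,255,0),1)
        if 'bowl' in r:cv2.drawContours(o,[wc],-1,(0,255,255),1)
        x,y=[int(v) for v in blkpx];o=o[max(0,y-100):y+100,max(0,x-130):x+130]
        cv2.imwrite(dbg,cv2.resize(o,None,fx=3,fy=3,interpolation=cv2.INTER_NEAREST))
    return r
'''
s=s.replace("blkpx,dbg=None","blkpx,dbg=None,roi=None")
open('h.py','w').write(s)
E
python3 - <<'E'
from h import *
for n,a in(('top',((297,224),(367,229),(300,230))),('scene',((255,200),(167,225),(250,200)))):
    r=measure(n,cv2.imread(f'pics/{n}0.png'),*a,dbg=f'pics/{n}0d.png')
    print(n);[print(k,v) for k,v in r.items()]
E
```

```text
top
blkpoly [[338 194]
 [345 260]
 [259 267]
 [255 201]]
blk ((534.0401000976562, -49.0286865234375), (260.58367919921875, 201.50941467285156), 87.94200134277344)
board ((552.5715942382812, -41.75276184082031), (161.75050354003906, 121.0811996459961), 88.3984375)
bowl ((516.0567626953125, -251.13816833496094), 60.635887145996094)
lines [(np.int32(87), array([551.9, -76.5]), -1.41), (np.int32(85), array([554.7,  -6.6]), -1.59)]
scene
blkpoly [[282 152]
 [314 210]
 [312 221]
 [213 257]
 [187 183]]
blk ((547.6088256835938, -51.856689453125), (260.9794006347656, 222.33457946777344), 87.94213104248047)
board ((554.6287841796875, -43.800758361816406), (162.1332244873047, 123.91109466552734), 88.22281646728516)
bowl ((517.7930908203125, -259.173828125), 66.51949310302734)
lines [(np.int32(109), array([557.9,  -8.5]), -1.58), (np.int32(109), array([555.8, -78.3]), -1.6)]
```

View pics/top0d.png

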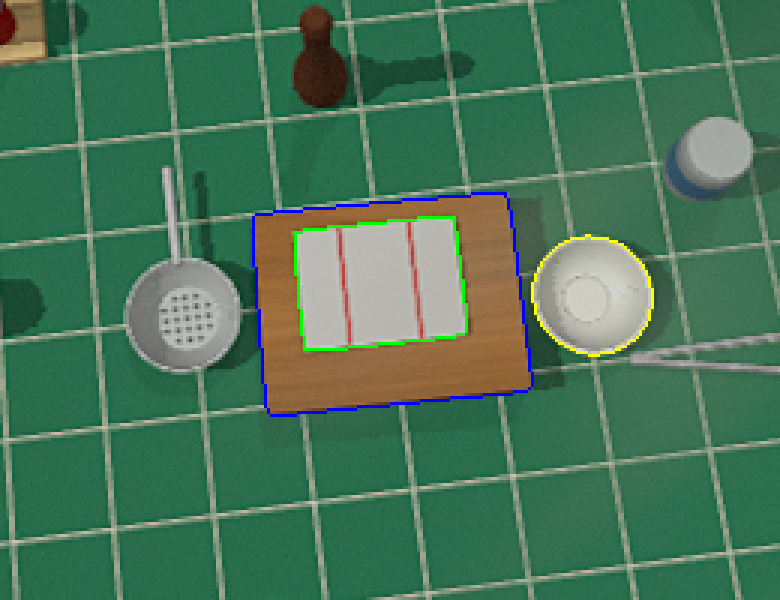

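View pics/scene0d.png

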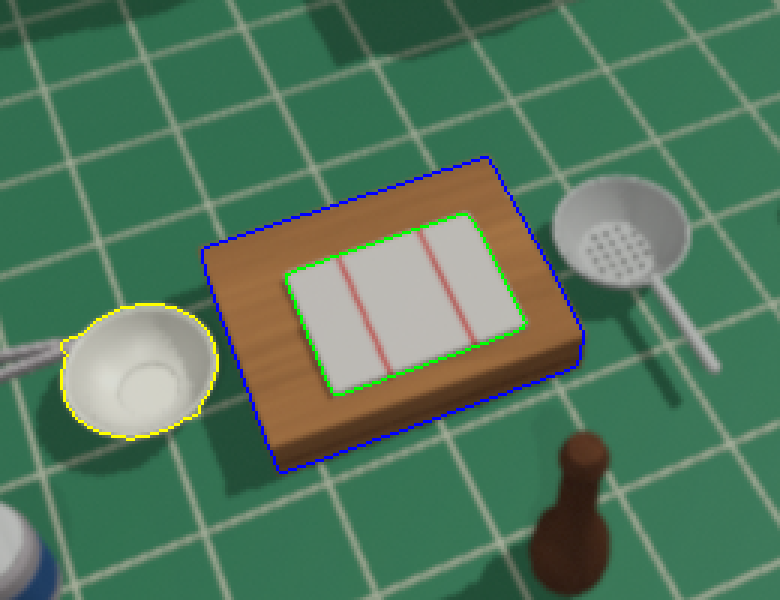

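```bash
cat >> h.py <<'E'
from scipy.spatial.transform import Rotation as Ro
def plan(target,yawdeg_blk=None):
    s=read_state();R=Ro.from_quat(s['ee_rot']);d=np.array(target)-s['position']
    a=np.degrees(np.arctan2(*R.as_matrix()[1::-1,1]))
    out=(R.inv().apply(d)/1000).round(4)
    print('t',s['clock'],'pos',np.round(s['position'],1),'shift',out,'tooly ang',round(a,2),'F',np.round(s['contact_force'],1),'w',round(s['gripper_width'],1))
    if yawdeg_blk is not None:
        e=(yawdeg_blk-a+90)%180-90;print('yaw cmd(tool)',round(-e,2))
E
python3 - <<'E'
from h import *
plan((556,72,200),-2.0)
r=measure('top',cv2.imread('pics/top0.png'),(297,224),(367,229),(300,230))
c=ray('top',[[338,194],[345,260],[259,267],[255,201]],50)[:,:2];print(c.round(1))
print('pounder foot',ray('top',[[280,158]],0))
for a,b in((0,3),(1,2)):
  d=c[b]-c[a];print(np.degrees(np.arctan2(-d[0],d[1])))
for a,b in((0,1),(3,2)):
  d=c[a]-c[b];print(np.degrees(np.arctan2(d[1],d[0])))
E
```

```text
t 0.1 pos [212.2 587.3 230.3] shift [0.4985 0.3677 0.0311] tooly ang -109.88 F [-0.2 -0.2 -0.3] w 85.4
yaw cmd(tool) 72.12
[[ 628.  -179.8]
 [ 429.7 -168.7]
 [ 441.9   82.2]
 [ 639.    71.8]]
pounder foot [[781.93580069 -21.4106472    0.        ]]
-2.4999089909126253
-2.788218271499126
-3.1972168451358547
-3.020370567813388
```

send_rows(
  translation=[
    [0.038,0.028,0.0],
    [0.076,0.056,0.0],
    [0.115,0.085,0.0],
    [0.153,0.113,0.0],
    [0.191,0.141,0.0],
    [0.23,0.169,0.0],
    [0.268,0.198,0.0],
    [0.306,0.226,0.0],
    [0.345,0.254,0.0],
    [0.383,0.282,0.0],
    [0.421,0.31,0.0],
    [0.46,0.339,0.0],
  ],
  yaw=[6,12,18,24,30,36,42,48,54,60,66,72],
  fingers=[0,0,0,0,0,0,0,0,0,0,0,0],
)

```text
clock: 1.3
position: [530.1, 110.3, 230.8]
ee_rot: [-0.694, 0.72, -0.0, -0.001]
contact_force: [1.0, 1.0, -0.3]
gripper_width: 85.3
```

```bash
python3 - <<'E'
from h import *
plan((555.5,65,120),-2.3)
# subpixel fits of block edges in original top image
img=cv2.imread('pics/top0.png').astype(np.float32)
G=img[:,:,2]-img[:,:,1]  # wood >0, green <0
G=cv2.GaussianBlur(G,(3,3),0)
def edge(c0,yaw,side,G=G,z=50):
    ex=np.array([np.cos(yaw),np.sin(yaw)]);ey=np.array([-ex[1],ex[0]])
    P=[]
    for s in np.linspace(-.8,.8,60):
        if side in('R','L'): base=c0+ex*100*s+ey*130*(1 if side=='L' else -1); n=ey*(1 if side=='L' else -1)
        else: base=c0+ey*130*s+ex*100*(1 if side=='F' else -1); n=ex*(1 if side=='F' else -1)
        t=np.linspace(-12,12,97); Q=base+t[:,None]*n
        px=proj('top',np.c_[Q,np.full(97,z)]).astype(np.float32)
        v=cv2.remap(G,px[:,0],px[:,1],cv2.INTER_LINEAR).ravel()
        g=-np.gradient(v); g[g<0.3*g.max()]=0
        P.append(base+n*(g*t).sum()/g.sum())
    P=np.array(P,np.float32)
    vx,vy,x,y=cv2.fitLine(P,cv2.DIST_HUBER,0,.01,.01).ravel()
    return np.array([x,y]),np.degrees(np.arctan2(vy,vx)),P
for s in 'RLFN':
    q,a,P=edge(np.array([534.,-49.]),np.radians(-2.3),s);print(s,q.round(1),round(a,2))
E
```

```text
t 1.3 pos [530.1 110.3 230.8] shift [ 0.0442 -0.0272  0.1109] tooly ang 177.89 F [ 1.   1.  -0.3] w 85.3
yaw cmd(tool) 0.19
R [ 528.8 -179. ] -1.92
L [534.9  81.1] -2.08
F [636.2 -51.8] 87.74
N [433.2 -44.6] 87.94
```

send_rows(
  translation=[
    [0.015,-0.009,0.03],
    [0.03,-0.018,0.06],
    [0.044,-0.027,0.09],
    [0.044,-0.027,0.13],
    [0.044,-0.027,0.155],
    [0.044,-0.027,0.17],
    [0.044,-0.027,0.17],
  ],
  yaw=[0,0,0,0,0,0,0],
  fingers=[0,0,0,0,0,0,0],
)

```text
clock: 2.0
position: [553.2, 64.2, 58.0]
ee_rot: [-0.694, 0.72, 0.001, -0.004]
contact_force: [0.0, -0.1, 0.1]
gripper_width: 85.5
```

```bash
python3 - <<'E'
from h import *
plan((555.5,65,45),-2.1)
for n in('scene','wrist'):cv2.imwrite(f'pics/{n}1.png',get_image(n))
E
```

```text
t 2.0 pos [553.2  64.2  58. ] shift [-0.0009 -0.0023  0.013 ] tooly ang 177.85 F [ 0.  -0.1  0.1] w 85.5
yaw cmd(tool) -0.05
```

View pics/scene1.png

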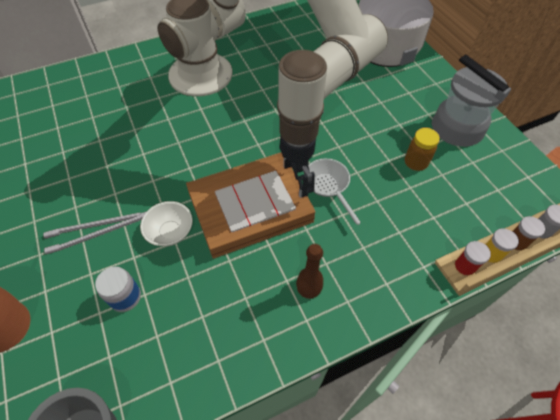

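View pics/wrist1.png

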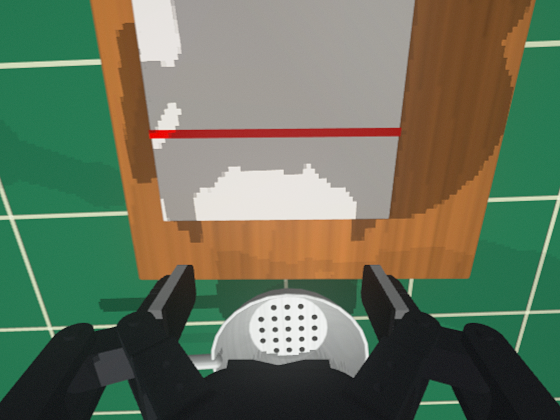

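Both fingers straddle the board's end evenly (columns 178 and 378, board centre 278). I'll lower until the tips touch the block behind the board.

send_rows(
  translation=[
    [0,-0.002,0.004],
    [0,-0.002,0.008],
    [0,-0.002,0.012],
    [0,-0.002,0.012],
  ],
  yaw=[0,0,0,0],
  fingers=[0,0,0,0],
)

```text
clock: 2.5
position: [557.1, 64.9, 48.6]
ee_rot: [-0.694, 0.72, -0.0, -0.002]
contact_force: [0.0, 0.7, -0.5]
gripper_width: 85.2
```

```bash
python3 - <<'E'
from h import *
plan((555.5,65,40),-2.1)
for n in('top',):cv2.imwrite(f'pics/{n}2.png',cv2.resize(get_image(n)[150:300,220:400],None,fx=4,fy=4))
E
```

```text
t 2.5 pos [557.1  64.9  48.6] shift [-0.0001  0.0015  0.0086] tooly ang 177.9 F [ 0.   0.7 -0.5] w 85.2
yaw cmd(tool) -0.0
```

View pics/top2.png

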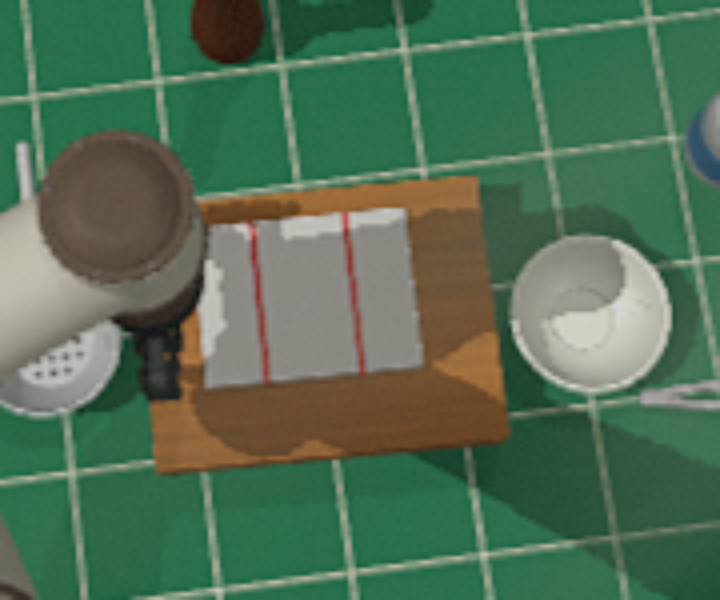

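The top view shows the hand behind the board's left end, with no contact yet. At TCP z 48.6 the force is still zero, so the open tips do sit back from the TCP.

send_rows(
  translation=[
    [0,0,0.002],
    [0,0,0.004],
    [0,0,0.006],
    [0,0,0.0065],
    [0,0,0.0065],
  ],
  yaw=[0,0,0,0,0],
  fingers=[0,0,0,0,0],
)

```text
clock: 3.05
position: [557.2, 64.9, 42.2]
ee_rot: [-0.694, 0.72, -0.0, -0.002]
contact_force: [0.0, -0.0, 0.6]
gripper_width: 85.1
```

send_rows(
  translation=[
    [0,0,0.001],
    [0,0,0.002],
    [0,0,0.003],
    [0,0,0.003],
  ],
  yaw=[0,0,0,0],
  fingers=[0,0,0,0],
)

```text
clock: 3.45
position: [557.0, 64.8, 39.0]
ee_rot: [-0.694, 0.72, -0.0, -0.002]
contact_force: [0.4, 0.2, 0.2]
gripper_width: 85.2
```

send_rows(
  translation=[
    [0,0,0.001],
    [0,0,0.002],
    [0,0,0.002],
  ],
  yaw=[0,0,0],
  fingers=[0,0,0],
)

```text
clock: 3.75
position: [557.1, 64.8, 37.0]
ee_rot: [-0.694, 0.72, -0.0, -0.002]
contact_force: [0.2, 0.5, 0.9]
gripper_width: 85.4
```

send_rows(
  translation=[
    [0,0,0.001],
    [0,0,0.0015],
  ],
  yaw=[0,0],
  fingers=[0,0],
)

```text
clock: 3.95
position: [557.2, 64.8, 36.9]
ee_rot: [-0.694, 0.72, -0.0, -0.002]
contact_force: [-4.6, 0.3, 10.9]
gripper_width: 85.1
```

Contact is at TCP z = 36.9 mm. I'll raise 2.5 mm and push along tool +x, stopping short so I can look.

send_rows(
  translation=[
    [0,0,-0.0025],
    [0,0,-0.0025],
    [0.004,0,-0.0025],
    [0.008,0,-0.0025],
    [0.011,0,-0.0025],
    [0.014,0,-0.0025],
    [0.017,0,-0.0025],
    [0.02,0,-0.0025],
    [0.023,0,-0.0025],
    [0.026,0,-0.0025],
    [0.03,0,-0.0025],
    [0.03,0,-0.0025],
  ],
  yaw=[0,0,0,0,0,0,0,0,0,0,0,0],
  fingers=[0,0,0,0,0,0,0,0,0,0,0,0],
)

```text
clock: 5.15
position: [556.0, 34.2, 39.5]
ee_rot: [-0.694, 0.72, -0.0, -0.002]
contact_force: [0.4, 0.7, -0.5]
gripper_width: 85.4
```

```bash
python3 - <<'E'
from h import *
plan((557,-53,39.4),-2.1)
i=get_image('top');cv2.imwrite('pics/top3.png',cv2.resize(i[150:300,220:400],None,fx=4,fy=4))
E
```

```text
t 5.15 pos [556.   34.2  39.5] shift [ 0.0871 -0.0042  0.0004] tooly ang 177.91 F [ 0.4  0.7 -0.5] w 85.4
yaw cmd(tool) 0.01
```

View pics/top3.png

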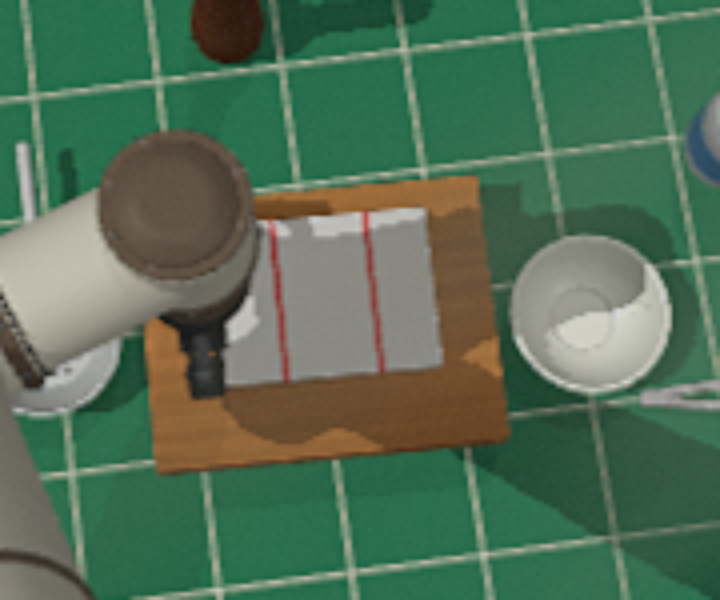

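The board moved squarely by about 14 mm: the right line went from about column 352 to 372 in the 4x crop. It is still parallel, so I'll keep pushing.

send_rows(
  translation=[
    [0.004,0,0],
    [0.01,0,0],
    [0.017,0,0],
    [0.024,0,0],
    [0.031,0,0],
    [0.038,0,0],
    [0.045,0,0],
    [0.052,0,0],
    [0.058,0,0],
    [0.063,0,0],
    [0.067,0,0],
    [0.07,0,0],
  ],
  yaw=[0,0,0,0,0,0,0,0,0,0,0,0],
  fingers=[0,0,0,0,0,0,0,0,0,0,0,0],
)

```text
clock: 6.4
position: [553.4, -35.9, 39.8]
ee_rot: [-0.694, 0.72, -0.0, -0.002]
contact_force: [0.5, 0.8, -0.5]
gripper_width: 85.3
```

```bash
cat >> h.py <<'E'
def lines(n,img,roi):
    # red line centroids via mask inside roi (x0,y0,x1,y1)
    a=cv2.cvtColor(img,cv2.COLOR_BGR2HSV);H,S,V=cv2.split(a)
    m=(((H<4)|(H>172))&(S>110)&(V>60)).astype(np.uint8);k=np.zeros_like(m);x0,y0,x1,y1=roi;k[y0:y1,x0:x1]=1;m&=k
    m=cv2.morphologyEx(m,cv2.MORPH_CLOSE,np.ones((5,3)))
    N,L,st,_=cv2.connectedComponentsWithStats(m)
    for i in range(1,N):
        if st[i,4]>25:
            ys,xs=np.where(L==i)
            d=img.astype(float);w=(d[:,:,2]-d[:,:,1])
            # weighted column per row, tolerant to mask threshold
            pts=[];
            P=ray(n,np.c_[xs,ys],58)[:,:2]
            f=cv2.fitLine(P.astype(np.float32),cv2.DIST_HUBER,0,.01,.01).ravel()
            ang=np.degrees(np.arctan2(f[1],f[0]));mid=(P.min(0)+P.max(0))/2
            ex=np.array([np.cos(np.radians(-2.05)),np.sin(np.radians(-2.05))]);ey=np.array([-ex[1],ex[0]])
            q=np.average(P,axis=0,weights=w[ys,xs]);rel=q-np.array([534.4,-49.])
            print(n,'line area',st[i,4],'px',round(xs.mean(),1),round(ys.mean(),1),'world',q.round(1),'blk',round(rel@ex,1),round(rel@ey,1),'ang',round(float(ang),2))
E
python3 - <<'E'
from h import *
plan((557,-53,39.4),-2.1)
i=get_image('top');cv2.imwrite('pics/top4.png',cv2.resize(i[150:300,220:400],None,fx=4,fy=4));cv2.imwrite('pics/top4raw.png',i)
lines('top',i,(260,195,360,265));
lines('top',cv2.imread('pics/top0.png'),(270,195,340,250))
E
```

```text
t 6.4 pos [553.4 -35.9  39.8] shift [ 0.0169 -0.0042  0.0004] tooly ang 177.91 F [ 0.5  0.8 -0.5] w 85.3
yaw cmd(tool) 0.01
top line area 40 px 284.4 225.5 world [553.8  -6.7] blk 17.9 43.0 ang -1.81
```

View pics/top4.png

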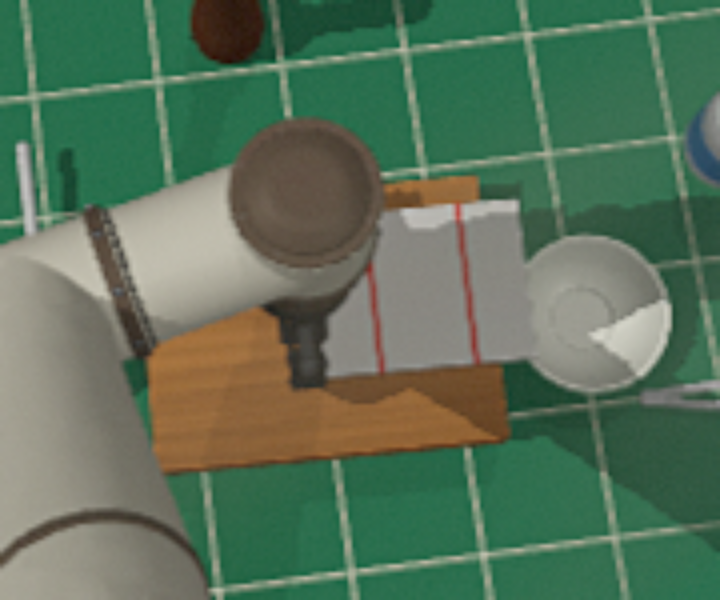

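```bash
sed -i "s/    m=(((H<4).*/    A=img.astype(int);m=((A[:,:,2]-A[:,:,1]>25)\&(A[:,:,1]-A[:,:,0]<14)).astype(np.uint8);k=np.zeros_like(m);x0,y0,x1,y1=roi;k[y0:y1,x0:x1]=1;m\&=k/" h.py
python3 - <<'E'
from h import *
lines('top',cv2.imread('pics/top0.png'),(270,195,340,250))
lines('top',cv2.imread('pics/top4raw.png'),(310,195,360,265))
E
```

```text
top line area 95 px 307.9 223.2 world [552.4 -76.5] blk 19.0 -26.8 ang -1.66
top line area 94 px 284.3 225.5 world [554.   -6.6] blk 18.1 43.1 ang -1.71
top line area 76 px 336.2 219.6 world [ 548.8 -160.8] blk 18.4 -111.2 ang -2.03
top line area 55 px 313.3 228.6 world [531.2 -90. ] blk -1.7 -41.1 ang -2.35
```

The line nearer the bowl is at block y = -111.2 mm and angle -2.0°, so it is square to the block. 18.8 mm remains.

send_rows(
  translation=[
    [0.003,0,0],
    [0.006,0,0],
    [0.009,0,0],
    [0.012,0,0],
    [0.014,0,0],
    [0.016,0,0],
    [0.0175,0,0],
    [0.0185,0,0],
    [0.0185,0,0],
  ],
  yaw=[0,0,0,0,0,0,0,0,0],
  fingers=[0,0,0,0,0,0,0,0,0],
)

```text
clock: 7.35
position: [552.7, -54.9, 39.9]
ee_rot: [-0.694, 0.72, -0.001, -0.002]
contact_force: [0.8, 0.2, -0.1]
gripper_width: 85.5
```

```bash
python3 - <<'E'
from h import *
plan((552,-20,39.5),-2.1)
i=get_image('top');cv2.imwrite('pics/top5raw.png',i)
lines('top',i,(310,195,370,265))
E
```

```text
t 7.35 pos [552.7 -54.9  39.9] shift [-0.0348  0.002   0.0003] tooly ang 177.9 F [ 0.8  0.2 -0.1] w 85.5
yaw cmd(tool) -0.0
top line area 73 px 342.8 220.8 world [ 543.6 -179.8] blk 13.8 -130.4 ang -2.15
top line area 47 px 320.1 230.0 world [ 525.3 -109.1] blk -6.9 -60.3 ang -2.15
```

The line is now at -130.4 mm. I'll back off along tool -x, then lift clear of the block.

send_rows(
  translation=[
    [-0.004,0,0],
    [-0.012,0,0],
    [-0.02,0,-0.004],
    [-0.03,0,-0.02],
    [-0.035,0,-0.06],
    [-0.035,0,-0.105],
    [-0.035,0,-0.15],
    [-0.07,0,-0.18],
    [-0.115,0,-0.18],
    [-0.16,0,-0.18],
    [-0.205,0,-0.18],
    [-0.205,0,-0.18],
  ],
  yaw=[0,0,0,0,0,0,0,0,0,0,0,0],
  fingers=[0,0,0,0,0,0,0,0,0,0,0,0],
)

```text
clock: 8.6
position: [560.5, 155.8, 219.3]
ee_rot: [-0.696, 0.718, -0.001, -0.001]
contact_force: [0.0, -1.0, 0.2]
gripper_width: 85.6
```

```bash
python3 - <<'E'
from h import *
plan((552,-20,39.5),-2.1)
for n in('top','scene'):
    i=get_image(n);cv2.imwrite(f'pics/{n}6.png',i)
    lines(n,i,(290,190,370,265) if n=='top' else (180,150,320,250))
lines('scene',cv2.imread('pics/scene0.png'),(180,150,320,250))
i=cv2.imread('pics/top6.png');cv2.imwrite('pics/top6z.png',cv2.resize(i[150:300,220:400],None,fx=4,fy=4))
E
```

```text
t 8.6 pos [560.5 155.8 219.3] shift [0.1755 0.003  0.1803] tooly ang 178.25 F [ 0.  -1.   0.2] w 85.6
yaw cmd(tool) 0.35
top line area 70 px 342.9 220.9 world [ 540.8 -179.7] blk 11.0 -130.4 ang -2.16
top line area 79 px 319.2 221.7 world [ 550.1 -110. ] blk 17.9 -60.4 ang -2.22
scene line area 111 px 227.4 209.2 world [ 553.8 -111.8] blk 21.6 -62.1 ang -2.12
scene line area 116 px 198.7 219.4 world [ 551.2 -181.8] blk 21.5 -132.1 ang -2.26
scene line area 116 px 268.3 195.2 world [557.2  -8.5] blk 21.4 41.3 ang -2.05
scene line area 114 px 241.2 205.2 world [556.2 -78.3] blk 22.9 -28.5 ang -1.88
```

View pics/top6z.png

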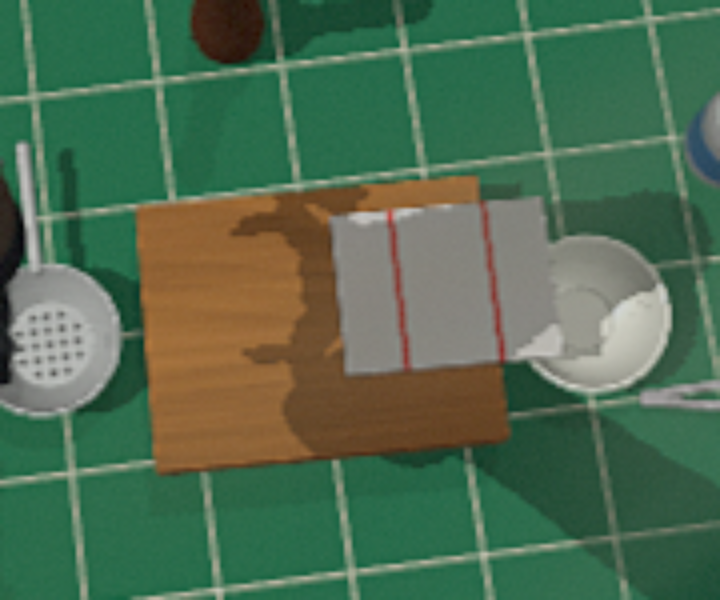

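View pics/scene6.png

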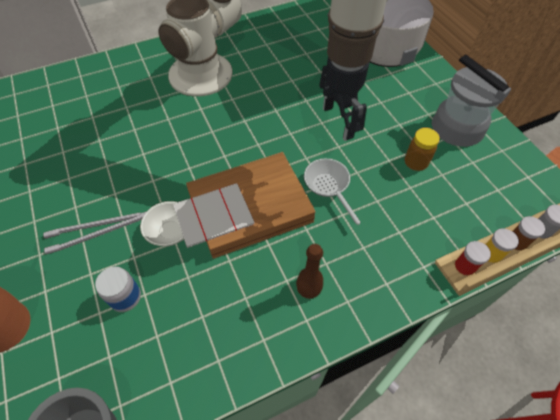

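The red line lies on the block's right edge in both views (top crop columns 485–502). The hand is clear and nothing else has moved, so I'm handing in.

```bash
python3 -c "
from bench import *
s=read_state();print(s['clock'],s['joint_vel'],s['contact_force']);print(job_done())"
```

```text
8.7 [-3.81645402e-02 -9.72691007e-03 -1.40285917e-02  4.10233419e-04
 -5.87796895e-05  3.60745902e-03] [ 0.01433405 -0.18175824 -0.35415154]
the job is handed in; nothing more can be done
None
```

I pushed the board about 104 mm towards the bowl (block's −y side) with both fingertips open against its far end. Then I backed off, lifted the hand clear and handed the job in at 8.7 s. No verdict was reported.

Last checks:
- **Red line:** the top camera puts it at y = −130.4 mm in the block frame, against a target of −130 mm. The scene camera read −132.1 mm. It had read about 1.7 mm further out before the push too, so I take the difference as calibration offset. Both are within the 7 mm tolerance.
- **Squareness:** the lines are within about 0.2° of the block's yaw.
- **Board end to bowl:** I worked this out at about 40 mm (limit 60 mm) from the positions before the push and did not measure it again afterwards.
- **Other objects:** by eye, the bowl, sieve, pounder, tongs, jar and tin looked unmoved in the final pictures. I did not measure them.
- **Contact:** nothing was touching the gripper at hand-in, and the board looked flat and undisturbed when the hand left.

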